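# Set the dough sheeter's thickness dial to the fourth click

## Task

Set the dough sheeter's thickness dial (the one with the bar-shaped grip) to the fourth click after its long mark, counting clockwise with the long mark as zero, and let go so that it rests in that click. Leave the round, fluted speed dial on the other end of the machine as it is set.

Things in the scene. Friction and masses are not known exactly. Their poses are not given: they have to be found in the camera images.
- gap_dial (a joint): Thickness dial, rad, growing as it turns clockwise seen from above; 0 = pointer at the long thick mark. Marks every 20 degrees (0.349 rad): the long one is click 0, six short ones are clicks 1 to 6 clockwise; stops just beyond 0 and 6. A sprung click at each mark takes about 0.2 N m to pass and draws the dial home when near it. Starts between click 0 and just past click 2; click 4 is 1.396.
- gap_grip (a point): On the thickness dial's axis, 31 mm above its 92 mm round aluminium scale plate. Black disc 48 mm across, 8 mm high, with an upright bar grip on it 44 mm long, 14 mm thick, its top 9 mm above this point, the disc's top 23 mm below. Turns with the dial: z up, x along the bar to its pointer end (white line on top, white nose at the disc's edge), y across the bar.
- sheeter: Dough sheeter, fixed: white machine 130 mm deep (x), 420 mm wide (y), with white end blocks 100 mm wide, 130 mm high and steel rollers between. Origin: centre of its underside, on the table; z up, x away from the robot at zero yaw. A dial stands on a 6 mm plate on each end block, 160 mm either side of the middle; which is on which end varies.
- feed_mark (a point): White dot on top of the speed dial, which must stay as set: a round fluted black knob 45 mm across, 30 mm high, on a like plate with three short marks. The dot is 14 mm off the knob's axis and 36 mm above the end block.

How it is judged:
At the end, for the whole second after the job is handed in: The thickness dial rests at click 4: 80 degrees clockwise of its long mark, within 10 degrees, and still (value of joint gap_dial between 1.222 and 1.571 rad and velocity of joint gap_dial between -0.1 and 0.1 rad/s); the robot touches nothing.
It fails at once if the speed dial is turned (its dot moved by more than 6 mm, about 25 degrees) (distance of feed_mark from where it was at the start of the episode above 0.006 m).
It also fails if it takes over 32 s, if anything falls off the work surface, if the arm or the gripper's body presses on something with over 40 N, if the wrist force passes 120 N, or if a joint passes its speed limit or range.

## Robot

A 7-joint arm with a two-finger parallel gripper is mounted at the origin on the work surface. World frame = base frame: x ahead of the robot, y to its left, z up, the work surface at z = 0. Lengths are in m, angles in rad, forces in N, time in s.
With the tool pointing down it reaches from about 0.425 to 0.875 m from the base axis. Payload 4.7 kg.
Tool frame: the origin (TCP) lies midway between the tips of the shut fingers; the grasp point (between the pads) lies 19 mm behind it (manip.grasp_offset is the distance from the TCP to the grasp point, in m); z points along the fingers, y is the direction in which the jaws open and shut (so a half turn about z gives the same grasp; the last joint's range is limited). The gripper opens to 87 mm and grips with 3 to 60 N. Pads are 19 mm wide; open, the fingers measure 117 mm over their backs; the gripper's body (75 mm by 190 mm) begins 51 mm behind the grasp point.
Start: joints at [1.247, 0.321, -0.07, 1.45, 0.023, 1.371, -0.057], TCP at [0.215, -0.613, 0.223] pointing down, gripper open.
Joint ranges: [-2.86, 2.86], [-0.3, 2.09], [-1.38, 1.24], [0.06, 2.45], [-1.56, 4.7], [0.09, 2.05], [-2.69, 2.69]. Speed limits (rad/s): [2.57, 2.57, 3.14, 3.14, 3.14, 3.14, 3.14].

## Interface

Orientations are given as a rotation vector (axis times angle).
In Python, from rig import sensors, read_camera, job, manip gives the robot as it stands.
- The arm moves only by the tool carry_out, never from a script. Its argument "steps" is a list of rows, each a list of 7 numbers: the shift along the world's x, y, z in mm, then the turn, a rotation vector about the world's x, y, z in degrees, then the closure in counts, from 0 (fully open) to 255 (shut). In form: [[tx, ty, tz, rx, ry, rz, jaw], ...]. A call has 1 to 5 rows; each row is the pose to reach, as a shift and turn from the pose commanded when the call began; what a row does not reach only later rows make up. A row lasts 1/12 s, in which the tool goes at most 41.7 mm and 7.16 degrees, less where a joint would pass 70% of its speed; a pose out of reach is approached as far as the arm can. A call with a gripper value outside its range is refused whole. The fingers move at their own pace and stop on an object; "squeeze" is the grip in N (left out, the last holds). Time passes only in rows, so rows that repeat a pose let the fingers close. It gives the time, the measured TCP pose, the force and the opening at its end, in the units of the state.
- sensors.read_state(): the state, without advancing time (a new reading comes with each control period).
- read_camera(name): name is "side" or "top"; returns a dict with "image" (400x640x3 uint8, red, green, blue), "range_z" (400x640 float32, m along the optical axis (not along the pixel's ray), 0 where there is no reading), "vertical_fov" (degrees; the focal length in pixels is half the picture's height over the tangent of half this angle, whatever the lens; pixels are square), "cx", "cy" (the principal point, pixels), "k1" (the pictures are not rectified: a ray, as slopes to the right and down, at radius r is drawn at 1 + k1 r^2 times it, then the intrinsics apply), "R" (3x3) and "t" (3): a world point X has camera coordinates R X + t. Camera axes: x right, y down, z forward; pixel columns grow to the right and rows downward; lengths in m; the calibration is good to about 2 mm. A picture is of the moment at which its call begins.
- job.finish_job(): hands the job in, once; it reports no verdict.
The state is a dict: "time_s": time; "joints": joint angles; "joint_velocities": joint speeds; "joint_torque": joint torques, N m; "position": TCP position; "tool_rot": TCP orientation; "contact_force": force on the tool from outside, world axes, zero at the start; "moment": the same for the moment, N m; "opening": finger opening in m.
Only numpy, scipy, OpenCV 4.12 (cv2) and the standard library are available. Lean on these libraries where they do the work, as an engineer would, in place of code of your own. Each camera call takes 0.05 s, during which the arm holds its last target. There are 200 camera calls.

## Working session

There is one attempt and no reset: what is moved stays moved. The work goes in short steps, Python scripts to look and compute and a tool call to move; the robot and the scene stay as the last step left them, time stands still between calls to the robot, and variables do not carry over. Pictures are saved under pics/ and viewed, about 8 in all and at most 12, crops included, and the job is handed in when it is done.

Besides the shell and the picture viewer there is one more tool, called after ">>>" in YAML: its name, and indented under it one key for each argument. carry_out: Moves the arm, as the interface text tells. Its arguments: {"type":"object","properties":{"steps":{"type":"array"},"squeeze":{"type":"number"}},"required":["steps"]}

```bash
mkdir -p pics; cat > h.py <<'E'
import numpy as np, cv2
from rig import sensors, read_camera, job, manip
def cam(n):
    c=read_camera(n); f=200/np.tan(np.radians(c["vertical_fov"])/2)
    c["K"]=np.array([[f,0,c["cx"]],[0,f,c["cy"]],[0,0,1.]]); return c
def ray(c,u,v):
    d=cv2.undistortPoints(np.array([[[u,v]]],float),c["K"],np.array([c["k1"],0,0,0,0.]))[0,0]
    return np.array([d[0],d[1],1])
def at_range(c,u,v):
    z=c["range_z"][int(v),int(u)]; return c["R"].T@(ray(c,u,v)*z-c["t"])
def at_z(c,u,v,h):
    o=-c["R"].T@c["t"]; d=c["R"].T@ray(c,u,v); return o+d*(h-o[2])/d[2]
def save(n,im): cv2.imwrite("pics/"+n,im[:,:,::-1])
E
python3 - <<'E'
from h import *
a=cam("top");b=cam("side")
save("a.png",a["image"]);save("b.png",b["image"])
for c in(a,b): print(-c["R"].T@c["t"],c["R"][2],c["k1"])
print(sensors.read_state())
E
```

```text
[0.50542009 0.01523552 0.91536419] [ 0.08820933  0.01536134 -0.99598351] -0.12291150521830105
[ 0.11957672 -0.35095959  0.68746571] [ 0.53798177  0.46777059 -0.7012605 ] -0.06869412574763217
{'time_s': 0.1, 'joints': array([ 1.24707202,  0.32177752, -0.07002302,  1.45155022,  0.02257811,
        1.37081097, -0.05691519]), 'joint_velocities': array([-9.87222344e-04, -1.37494411e-03, -1.75112952e-03, -1.57153482e-03,
       -6.50830455e-05, -7.49490810e-04, -1.58506938e-04]), 'joint_torque': array([ 1.41932554e-05, -4.92571127e+01, -4.05706661e-01, -3.13399887e+01,
       -6.41513988e-02,  3.95014929e-02,  9.19560262e-05]), 'position': array([ 0.21519235, -0.6128158 ,  0.22155319]), 'tool_rot': array([-3.09520210e+00, -5.27766745e-01,  6.05629420e-04]), 'contact_force': array([-0.11941129,  0.47715781,  0.51611821]), 'moment': array([0.01168798, 0.00531325, 0.06392049]), 'opening': 0.08723268755470047}
```

View pics/a.png

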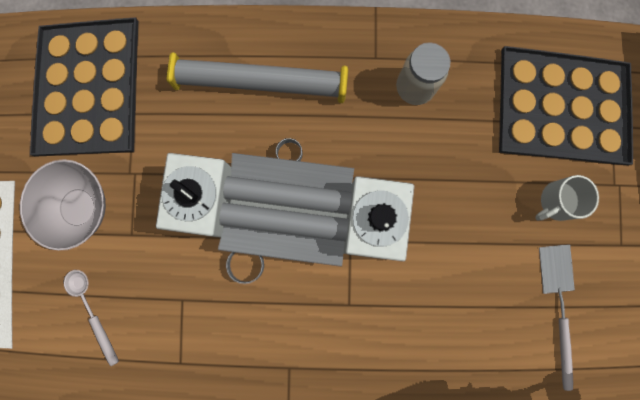

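View pics/b.png

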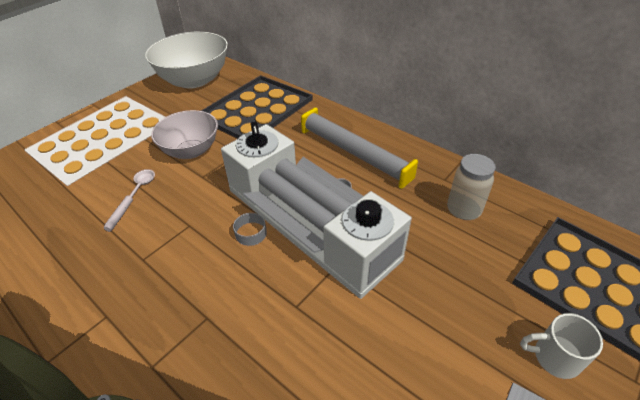

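The thickness dial is at about (188,193) in the top view, on the left block. The speed dial is at (382,217). I'll enlarge the thickness dial.

```bash
python3 - <<'E'
from h import *
a=cam("top")
im=a["image"][145:245,145:245]
save("c.png",cv2.resize(im,(600,600),interpolation=cv2.INTER_CUBIC))
for p in [(170,165),(205,225),(165,225),(218,165),(215,220),(360,190),(170,210)]: print(p,at_range(a,*p))
E
```

```text
(170, 165) [0.63900785 0.26660889 0.13186297]
(205, 225) [0.53982142 0.20249445 0.1306557 ]
(165, 225) [0.5380714  0.27029582 0.13055468]
(218, 165) [0.64069802 0.18518206 0.12975218]
(215, 220) [0.54893046 0.1877433  0.12298847]
(360, 190) [ 0.60413721 -0.05245998  0.12679351]
(170, 210) [0.5627626  0.26064112 0.13791995]
```

View pics/c.png

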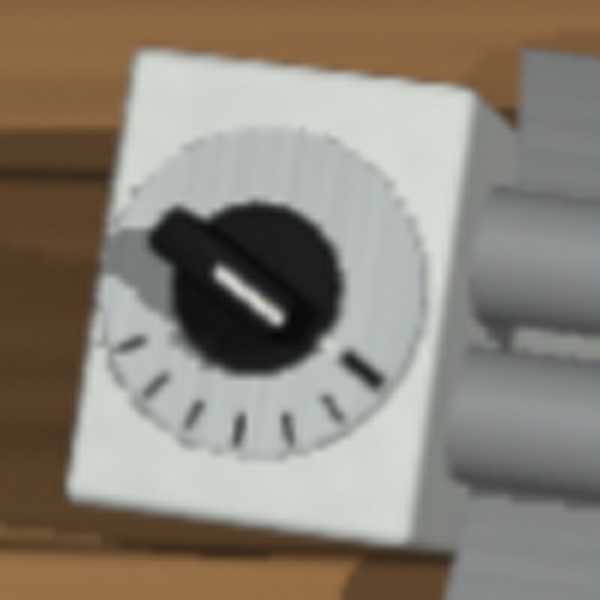

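The crop shows the pointer at the long mark, which runs from (345,352) to (380,385). The six short marks go clockwise round to (128,345), and click 4 is at (195,414). Next I'll work out the axis and angles.

```bash
python3 - <<'E'
from h import *
from scipy.spatial.transform import Rotation as Ro
a=cam("top"); b=cam("side")
P=lambda x,y,h:at_z(a,145+(x+.5)/6-.5,145+(y+.5)/6-.5,h)
for h in (.136,): 
  m=[P(x,y,h) for x,y in [(100,290),(425,290),(263,127),(263,460)]]
  c=np.array([(m[2]+m[3])[0]/2,(m[0]+m[1])[1]/2]);print("c",c)
  for x,y in [(362,369),(335,408),(289,428),(240,430),(195,414),(158,387),(128,345)]:
    d=P(x,y,h)[:2]-c;print(np.degrees(np.arctan2(d[1],d[0])),np.linalg.norm(d))
m=[P(x,y,.144) for x,y in [(170,290),(342,290),(257,202),(257,376)]]
print("disc",(m[2]+m[3])[0]/2,(m[0]+m[1])[1]/2)
q=[P(218,268,.176),P(285,325,.176)]; d=q[1]-q[0]; print("line",q,np.degrees(np.arctan2(d[1],d[0])))
s=sensors.read_state(); print(Ro.from_rotvec(s["tool_rot"]).as_matrix())
save("d.png",cv2.resize(b["image"][110:190,210:310],(800,640),interpolation=cv2.INTER_CUBIC)[:600])
E
```

```text
c [0.59128926 0.2318781 ]
-125.13459097841275 0.035691382341289844
-144.86950632081354 0.0384551026082774
-165.66660728077778 0.03845619605093807
173.73085343555593 0.03837352905262575
153.37619344339097 0.038077961998180025
133.89003447752128 0.038695747139115486
112.57058174374285 0.04006286034424976
disc 0.5914181435289844 0.2312558561288778
line [array([0.59310946, 0.23268312, 0.176     ]), array([0.57846962, 0.21403263, 0.176     ])] -128.13040609064544
[[ 9.43503859e-01  3.31361325e-01 -3.75409865e-04]
 [ 3.31361525e-01 -9.43503530e-01  7.93243066e-04]
 [-9.13504593e-05 -8.72824279e-04 -9.99999615e-01]]
```

>>> carry_out:
  steps:
    - [40,40,10,0,0,7,0]
    - [80,80,20,0,0,14,0]
    - [110,110,30,0,0,21,0]
    - [140,140,40,0,0,28,0]
    - [170,170,40,0,0,35,0]

```text
time_s: 0.67
position: [0.3616, -0.4673, 0.2603]
tool_rot: [2.789, 1.442, 0.0]
contact_force: [1.6, -1.1, 0.5]
opening: 0.0871
```

>>> carry_out:
  steps:
    - [25,30,0,0,0,7,0]
    - [50,60,0,0,0,14,0]
    - [70,90,0,0,0,21,0]
    - [85,120,0,0,0,28,0]
    - [100,150,0,0,0,35,0]

```text
time_s: 1.08
position: [0.4611, -0.3165, 0.259]
tool_rot: [2.226, 2.216, -0.0]
contact_force: [1.2, 0.3, 0.1]
opening: 0.0871
```

>>> carry_out:
  steps:
    - [15,30,0,0,0,7,0]
    - [30,60,0,0,0,14,0]
    - [45,90,0,0,0,21,0]
    - [55,120,0,0,0,28,0]
    - [60,150,0,0,0,35,0]

```text
time_s: 1.5
position: [0.5212, -0.1665, 0.2589]
tool_rot: [1.457, 2.783, 0.001]
contact_force: [0.4, -0.1, 0.2]
opening: 0.0868
```

>>> carry_out:
  steps:
    - [10,30,0,0,0,7,0]
    - [20,60,0,0,0,14,0]
    - [30,90,0,0,0,21,0]
    - [40,120,0,0,0,28,0]
    - [46,150,0,0,0,35,0]

```text
time_s: 1.92
position: [0.5669, -0.017, 0.2591]
tool_rot: [0.554, 3.092, 0.0]
contact_force: [0.4, 0.0, 0.1]
opening: 0.0872
```

>>> carry_out:
  steps:
    - [0,30,0,0,0,7,0]
    - [0,60,0,0,0,14,0]
    - [0,90,0,0,0,21,0]
    - [0,120,0,0,0,28,0]
    - [0,150,0,0,0,35,0]

```text
time_s: 2.33
position: [0.5661, 0.1329, 0.2591]
tool_rot: [-0.401, 3.115, -0.0]
contact_force: [0.7, -0.4, 0.3]
opening: 0.0869
```

>>> carry_out:
  steps:
    - [0,20,0,0,0,7,0]
    - [0,40,0,0,0,14,0]
    - [0,55,0,0,0,21,0]
    - [0,70,0,0,0,28,0]
    - [0,74,0,0,0,35,0]

```text
time_s: 2.75
position: [0.5654, 0.2088, 0.2591]
tool_rot: [-1.325, 2.848, 0.003]
contact_force: [-0.7, 0.1, -0.1]
opening: 0.0867
```

```bash
cat > st.py <<'E'
from h import *
from scipy.spatial.transform import Rotation as Ro
def st():
    s=sensors.read_state();M=Ro.from_rotvec(s["tool_rot"]).as_matrix()
    print(s["time_s"],s["position"],"yaw_y",np.degrees(np.arctan2(M[1,1],M[0,1])),"z",M[:,2],"q",s["joints"].round(2),s["contact_force"],s["moment"],s["opening"])
E
python3 -c "from st import *;st()"
```

```text
2.75 [0.56538502 0.20883919 0.25909006] yaw_y 139.9119031818877 z [-2.26967514e-04  1.83793115e-03 -9.99998285e-01] q [ 0.4   0.36 -1.02  1.49  0.3   1.46  1.82] [-0.68735991  0.10667675 -0.13313066] [ 0.204001   -0.07163906  0.0161732 ] 0.08673162088282371
```

>>> carry_out:
  steps:
    - [15,12,-10,0,0,3,0]
    - [26,23,-30,0,0,3,0]
    - [26,23,-55,0,0,3,0]
    - [26,23,-60,0,0,3,0]
    - [26,23,-60,0,0,3,0]

```text
time_s: 3.17
position: [0.5912, 0.2277, 0.1969]
tool_rot: [1.384, -2.815, -0.001]
contact_force: [0.3, 0.2, -0.9]
opening: 0.0871
```

```bash
python3 - <<'E'
from st import *
st()
b=cam("side");a=cam("top")
i=[cv2.resize(c["image"][r:r+100,x:x+100],(600,600),interpolation=cv2.INTER_CUBIC) for c,r,x in((b,90,210),(a,145,145))]
save("e.png",cv2.resize(np.hstack(i),(800,400)))
E
```

```text
3.1667 [0.59116012 0.2276509  0.19688494] yaw_y 142.35384844190494 z [-0.00420063 -0.00150657 -0.99999004] q [ 0.32  0.47 -0.98  1.5   0.39  1.39  1.8 ] [ 0.33233862  0.2145937  -0.92932818] [ 0.12331238 -0.07245623 -0.00904911] 0.08710062310949711
```

View pics/e.png

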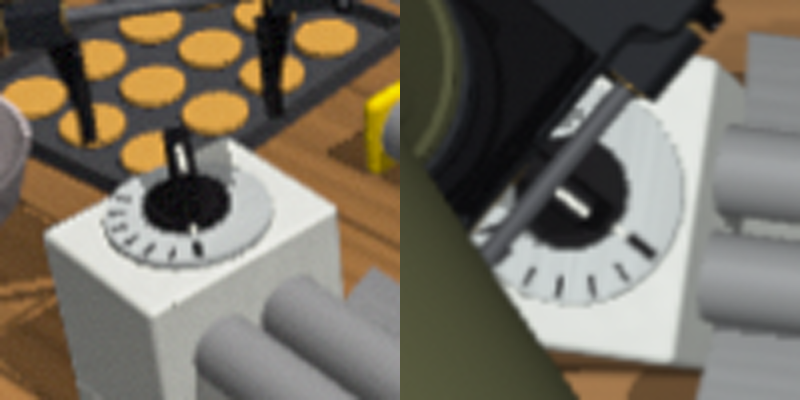

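The side view (left half) shows the fingers straddling the bar at (180,155), with the jaw line across the bar. The top view agrees. I'll descend with a small y correction.

>>> carry_out:
  steps:
    - [0,2,-15,0,0,0,0]
    - [0,2,-30,0,0,0,0]
    - [0,2,-42,0,0,0,0]
    - [0,2,-45,0,0,0,0]
    - [0,2,-45,0,0,0,0]

```text
time_s: 3.68
position: [0.5919, 0.2301, 0.1532]
tool_rot: [1.385, -2.818, 0.0]
contact_force: [-0.2, -0.0, 0.2]
opening: 0.0868
```

```bash
python3 -c "from st import *;st()"
```

```text
3.6833 [0.59194064 0.23006193 0.15323925] yaw_y 142.3368174142479 z [-1.20676692e-03 -6.30909523e-04 -9.99999073e-01] q [ 0.31  0.5  -0.96  1.55  0.42  1.31  1.78] [-0.1623182  -0.04392802  0.22763547] [ 0.16013193 -0.04337348  0.01015099] 0.08677158562810573
```

Close with a moderate squeeze.

>>> carry_out:
  steps:
    - [0,1,-2,0,0,0,150]
    - [0,1,-2,0,0,0,230]
    - [0,1,-2,0,0,0,230]
    - [0,1,-2,0,0,0,230]
    - [0,1,-2,0,0,0,230]
  squeeze: 30

```text
time_s: 4.1
position: [0.5925, 0.2317, 0.1525]
tool_rot: [-1.386, 2.819, -0.0]
contact_force: [0.3, -0.4, 0.4]
opening: 0.0618
```

>>> carry_out:
  steps:
    - [0,0,0,0,0,0,230]
    - [0,0,0,0,0,0,230]
    - [0,0,0,0,0,0,230]
    - [0,0,0,0,0,0,230]
    - [0,0,0,0,0,0,230]

```text
time_s: 4.52
position: [0.5923, 0.2316, 0.152]
tool_rot: [-1.386, 2.819, 0.0]
contact_force: [-0.2, -0.1, -0.3]
opening: 0.0284
```

```bash
python3 -c "from st import *;st()"
```

```text
4.5167 [0.59232954 0.2315976  0.15201411] yaw_y 142.35443048447667 z [-3.65659470e-06  8.67261649e-05 -9.99999996e-01] q [ 0.31  0.51 -0.96  1.55  0.42  1.31  1.77] [-0.16618251 -0.05178049 -0.28746677] [ 0.14691537 -0.11423582  0.00159438] 0.02839327650306827
```

>>> carry_out:
  steps:
    - [0,0,0,0,0,0,240]
    - [0,0,0,0,0,0,240]
    - [0,0,0,0,0,0,240]
    - [0,0,0,0,0,0,240]
    - [0,0,0,0,0,0,240]

```text
time_s: 4.93
position: [0.5909, 0.2328, 0.152]
tool_rot: [1.387, -2.817, -0.003]
contact_force: [-4.6, 1.6, 2.4]
opening: 0.0139
```

```bash
python3 -c "from st import *;st()"
```

```text
4.9333 [0.59092185 0.23278764 0.15197097] yaw_y 142.436433221664 z [-2.14099088e-03  9.27188272e-04 -9.99997278e-01] q [ 0.31  0.51 -0.96  1.55  0.42  1.31  1.77] [-4.59811258  1.62696858  2.35911587] [0.68004044 1.04367919 0.0425974 ] 0.013870876728507937
```

>>> carry_out:
  steps:
    - [-1,1,0,0,0,-3,240]
    - [-1,1,0,0,0,-8,240]
    - [-1,1,0,0,0,-13,240]
    - [-1,1,0,0,0,-18,240]
    - [-1,1,0,0,0,-23,240]

```text
time_s: 5.35
position: [0.5906, 0.2331, 0.1519]
tool_rot: [0.791, -3.04, -0.001]
contact_force: [-3.0, 1.9, 1.3]
opening: 0.0136
```

```bash
python3 -c "from st import *;st()"
```

```text
5.35 [0.59064885 0.23313338 0.15194616] yaw_y 119.17408456676094 z [-9.67695903e-04  3.51692776e-04 -9.99999470e-01] q [ 0.26  0.47 -0.89  1.56  0.38  1.29  1.4 ] [-2.98092482  1.94506025  1.27280264] [ 0.59432332  0.6499876  -0.003946  ] 0.013648866731914287
```

>>> carry_out:
  steps:
    - [0,0,0,0,0,-5,240]
    - [0,0,0,0,0,-10,240]
    - [0,0,0,0,0,-15,240]
    - [0,0,0,0,0,-20,240]
    - [0,0,0,0,0,-25,240]

```text
time_s: 5.77
position: [0.5906, 0.2335, 0.1519]
tool_rot: [0.114, -3.139, -0.001]
contact_force: [-3.1, 1.6, 0.5]
opening: 0.0138
```

>>> carry_out:
  steps:
    - [0,0,0,0,0,-5,240]
    - [0,0,0,0,0,-10,240]
    - [0,0,0,0,0,-15,240]
    - [0,0,0,0,0,-20,240]
    - [0,0,0,0,0,-25,240]

```text
time_s: 6.18
position: [0.5906, 0.2338, 0.152]
tool_rot: [-0.568, -3.089, -0.002]
contact_force: [-3.0, 1.9, 0.3]
opening: 0.0138
```

>>> carry_out:
  steps:
    - [0,0,0,0,0,-4,240]
    - [0,0,0,0,0,-7,240]
    - [0,0,0,0,0,-7,240]
    - [0,0,0,0,0,-7,240]

```text
time_s: 6.52
position: [0.5907, 0.2339, 0.152]
tool_rot: [-0.746, -3.051, -0.002]
contact_force: [-3.2, 3.7, 0.9]
opening: 0.0136
```

```bash
python3 - <<'E'
from st import *
st()
b=cam("side")
save("f.png",cv2.resize(b["image"][90:190,210:310],(600,600),interpolation=cv2.INTER_CUBIC))
E
```

```text
6.5167 [0.59071069 0.23386817 0.15198722] yaw_y 62.51343278089304 z [-4.61472288e-04  1.29653959e-03 -9.99999053e-01] q [ 0.13  0.42 -0.71  1.56  0.28  1.27  0.48] [-3.15238682  3.71725833  0.88536574] [0.96223606 0.5749018  0.08569794] 0.013577162966907972
```

View pics/f.png

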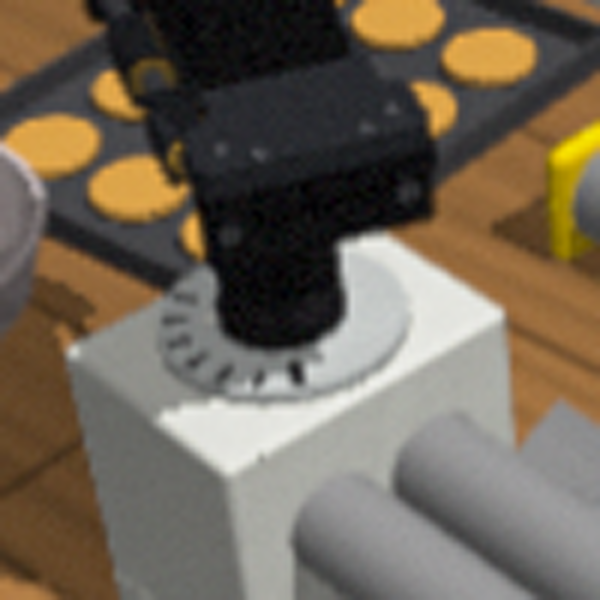

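The fingers hide the pointer here, but the jaw yaw has turned exactly 80°. I'll release, rise and check.

>>> carry_out:
  steps:
    - [0,0,0,0,0,0,120]
    - [0,0,0,0,0,0,60]
    - [0,0,0,0,0,0,0]
    - [0,0,0,0,0,0,0]
    - [0,0,0,0,0,0,0]

```text
time_s: 6.98
position: [0.5919, 0.2317, 0.152]
tool_rot: [0.752, 3.049, -0.001]
contact_force: [-0.0, 0.2, -0.0]
opening: 0.0395
```

>>> carry_out:
  steps:
    - [0,0,0,0,0,0,0]
    - [0,0,0,0,0,0,0]
    - [0,0,0,0,0,0,0]
    - [0,0,0,0,0,0,0]
    - [0,0,10,0,0,0,0]

```text
time_s: 7.4
position: [0.5901, 0.2319, 0.1603]
tool_rot: [-0.75, -3.048, 0.003]
contact_force: [-0.2, -1.6, -0.9]
opening: 0.0726
```

>>> carry_out:
  steps:
    - [0,0,20,0,0,0,0]
    - [0,0,45,0,0,0,0]
    - [0,0,75,0,0,0,0]
    - [0,-20,105,0,0,0,0]
    - [0,-55,115,0,0,0,0]

```text
time_s: 7.82
position: [0.5914, 0.1838, 0.283]
tool_rot: [0.736, 3.049, 0.011]
contact_force: [0.6, 0.1, 0.4]
opening: 0.0864
```

>>> carry_out:
  steps:
    - [-10,-40,0,0,0,0,0]
    - [-20,-80,0,0,0,0,0]
    - [-20,-120,0,0,0,0,0]
    - [-20,-160,0,0,0,0,0]
    - [-20,-180,0,0,0,0,0]

```text
time_s: 8.23
position: [0.5711, -0.0091, 0.278]
tool_rot: [0.76, 3.046, -0.005]
contact_force: [0.3, -1.1, 0.3]
opening: 0.0874
```

```bash
python3 - <<'E'
from st import *
st()
b=cam("side");a=cam("top")
i=[cv2.resize(c["image"][r:r+100,x:x+100],(400,400),interpolation=cv2.INTER_CUBIC) for c,r,x in((b,90,210),(a,145,145))]
save("g.png",np.hstack(i))
E
```

```text
8.2333 [ 0.57111318 -0.00910483  0.27802554] yaw_y 61.97520888664964 z [ 0.00110899 -0.00368099 -0.99999261] q [ 0.51  0.18 -0.62  1.55  0.11  1.45  0.97] [ 0.32051402 -1.05193857  0.3429811 ] [-0.02419319 -0.13057746  0.04482687] 0.08735098668726922
```

View pics/g.png

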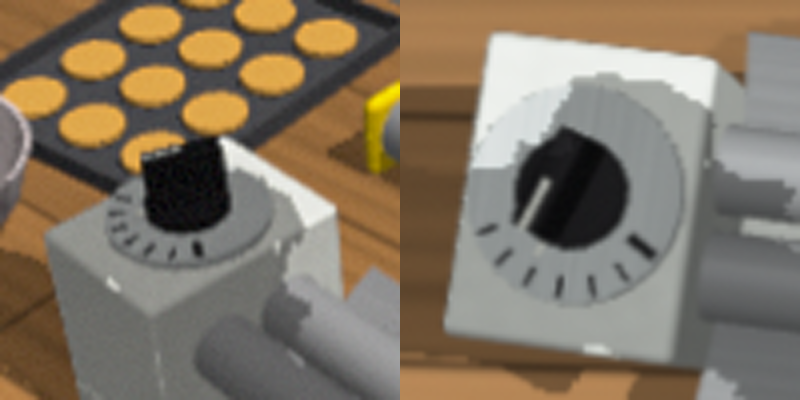

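The pointer line runs from (549,180) to (527,227) and the nose is at (540,248). They point at the fourth short mark at (530,276), a direction of about 155° against 153° for click 4. The arm is clear, so I'm handing in.

>>> carry_out:
  steps:
    - [0,0,0,0,0,0,0]
    - [0,0,0,0,0,0,0]
    - [0,0,0,0,0,0,0]

```text
time_s: 8.58
position: [0.5713, -0.0001, 0.2775]
tool_rot: [0.745, 3.051, 0.001]
contact_force: [-0.9, -0.4, -0.1]
opening: 0.0872
```

```bash
python3 -c "
from st import *
st();job.finish_job()"
```

```text
8.5833 [ 5.71330983e-01 -7.54940357e-05  2.77465477e-01] yaw_y 62.54896766356001 z [ 5.89939203e-04  7.57022417e-04 -9.99999539e-01] q [ 0.51  0.18 -0.63  1.55  0.1   1.45  0.97] [-0.88502601 -0.40774587 -0.10345685] [ 0.04780948 -0.0998185  -0.04251491] 0.08717963172672849
the job is handed in; nothing more can be done
```

I gripped the thickness dial's bar, turned it 80° clockwise from the long mark, let go and moved the arm clear, then handed the job in at 8.6 s.

- **Thickness dial:** the last top view shows the pointer line and nose at click 4. The line points to about 155° and the mark to about 153°, well inside the 10° allowed. I checked this in a single picture after letting go, so I did not measure separately that the dial was still.
- **Clear of everything:** at hand-in the gripper was open, about 0.10 m above the machine, and the force reading was about 1 N, close to its zero.
- **Speed dial:** the arm never came near it, so I did not re-measure its dot.

One picture taken during the turn did not show the pointer because the fingers hid it. No check failed or disagreed.

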